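Clear the print place and hold the screen to the registration rail

TASK

Two pigment bottles, red and blue, were left standing where the next print goes: set each one down upright, without dropping it, in an empty cell of the crate. Then bring the wooden hand screen up to the print place, its far side flush along the steel registration rail and its left end snug against the metal stop, and with one firm slanting push hold it tight against the rail and flat down on the table at once, finishing while you still hold it there. Keep off the mesh, and leave the other bottles and the tape roll where they are.

Things in the scene. Friction and masses are not known exactly. Their poses are not given: they have to be found in the camera images.
- rail: fixed steel registration rail beyond the print place, 1100 mm long. Origin: at table height in the plane of its face towards the robot, half-way along; x points square away from that face (away from the robot), y along the rail to the left. Upright 30 mm high, 10 mm thick; behind it a 5 mm high foot to x = 44 mm
- stop: fixed aluminium stop clamped on the rail: a block 28 mm wide (y), 41 mm high, standing out 50 mm from the rail's face towards the robot. Origin: at table height in the plane of the rail's face, at the stop's right-hand face, to which the screen's left end comes up; axes parallel to the rail's
- screen: loose hand screen to be held (0.55 kg): flat frame of timber bars 30 mm wide, 38 mm high; outside 200 mm near to far (x) by 260 mm end to end (y). Origin: centre of its underside; x from near bar to far bar, y to its left end, z up. A taut yellow-green mesh closes the 140 by 200 mm opening, 1 to 2.6 mm above the underside; fingers inside a bar must stay above it
- screen_center (a point): middle of the screen, 19 mm above its underside
- screen_bar (a point): middle of the screen's near bar (the 260 mm bar nearest the robot), 85 mm from the screen's centre towards -x of the screen, 19 mm above its underside: the place to take it or push it; the bar's top is 19 mm above this point
- screen_far_left (a point): the outer corner of the screen at the far side and left end, 19 mm above its underside
- screen_far_right (a point): the outer corner of the screen at the far side and right end, 19 mm above its underside
- crate: fixed plywood crate, 246 mm (x) by 166 mm (y), 70 mm high; walls, floor, dividers 6 mm thick, dividers 60 mm high. Origin: centre of its underside. Six cells, 74 mm square inside, centres at x = -80, 0, +80 mm, y = -40, +40 mm; cell floor 6 mm above the table. Three cells hold the yellow, green and black bottles, three are empty
- red_bottle: loose red pigment bottle left in the print place (0.24 kg): round body 56 mm across up to 88 mm high, shoulder tapering to a neck 26 mm across at 110 mm, white cap 31 mm across from 114 to 140 mm (its top). Origin: centre of its underside, z up
- red_bottle_center (a point): middle of the red bottle, 70 mm above its underside
- red_bottle_cap (a point): middle of the red bottle's white cap, 127 mm above its underside: the place to grasp it from above
- blue_bottle: loose blue pigment bottle left in the print place, otherwise the same as the red one. Origin: centre of its underside
- blue_bottle_center (a point): middle of the blue bottle, 70 mm above its underside
- blue_bottle_cap (a point): middle of the blue bottle's white cap, 127 mm above its underside: the place to grasp it from above
- yellow_bottle_center (a point): middle of the yellow bottle (same shape), which stands in a crate cell and stays there
- green_bottle_center (a point): middle of the green bottle (same shape), which stands in a crate cell and stays there
- black_bottle_center (a point): middle of the black bottle (same shape), which stands in a crate cell and stays there
- tape_roll: loose roll of yellow tape, 90 mm across and 24 mm high, lying near the robot; to be left alone
Mind the look-alikes: they are no part of the job. There is more than one size of the stop; the job needs the smaller.

How it is judged:
By the outcome, as a careful person would: the job done as asked, in the order asked, and still so for the second after the job is handed in, while the arm keeps its last pose, push and grip.
It also fails if it takes over 58 s, if anything falls off the work surface, if the arm or the gripper's body presses on something with over 40 N, if the wrist force passes 120 N, or if a joint passes its speed limit or range.

ROBOT

A 7-joint arm with a two-finger parallel gripper is mounted at the origin on the work surface. World frame = base frame: x ahead of the robot, y to its left, z up, the work surface at z = 0. Lengths are in m, angles in rad, forces in N, time in s.
With the tool pointing down it reaches from about 0.425 to 1.025 m from the base axis. Payload 9.4 kg.
Tool frame: the origin (TCP) lies between the finger pads; the fingertips stand 11 mm ahead of it and the grasp point (between the pads) lies 8 mm behind it (arm.finger_overhang is the distance from the TCP to the fingertips, in m); z points along the fingers, y is the line along which they close (so a half turn about z gives the same grasp; the last joint's range is limited). The gripper opens to 85 mm and grips with 20 to 120 N. Pads are 22 mm wide; open, the fingers measure 114 mm over their backs; the gripper's body (76 mm by 85 mm) begins 54 mm behind the grasp point. The pads swing forward as they close: fully open they stand 13 mm farther back than shut.
Start: joints at [1.14, 0.599, -0.003, 1.599, 0.002, 0.943, -0.08], TCP at [0.251, -0.68, 0.242] pointing down, gripper open.
Joint ranges: [-2.57, 2.57], [-0.35, 1.97], [-1.29, 1.29], [0.11, 2.56], [-1.05, 4.19], [0.11, 1.86], [-2.63, 2.63]. Speed limits (rad/s): [2.22, 2.22, 3.01, 3.01, 3.14, 3.14, 3.14].

INTERFACE

Orientations are given as a unit quaternion [w, x, y, z].
In Python, from plant import arm gives the robot as it stands.
- The arm moves only by the shell command python3 -m crank 'ROWS'. ROWS is JSON, a list of rows, each a list of 7 numbers: the closure in counts, from 0 (fully open) to 255 (shut), then the shift along the world's x, y, z in cm, then the turn, a rotation vector about the world's x, y, z in rad. A call has exactly 10 rows; each row is the pose to reach, as a shift and turn from the pose commanded when the call began; what a row does not reach only later rows make up. A row lasts 1/10 s, in which the tool goes at most 50 mm and 8.59 degrees, less where a joint would pass 70% of its speed; a pose out of reach is approached as far as the arm can. A call with a gripper value outside its range is refused whole. The fingers move at their own pace and stop on an object; the grip force is fixed at half the most. Time passes only in rows, so rows that repeat a pose let the fingers close, or fill a call up. It gives the time, the measured TCP pose, the force, the opening and the grip force at its end, in the units of the state.
- arm.state(): the state, without advancing time (a new reading comes with each control period).
- arm.get_image(name): name is "scene" or "top" or "wrist"; returns (picture, depth): 420x560x3 uint8, blue, green, red; 420x560 float32, m along the optical axis (not along the pixel's ray), 0 where there is no reading.
- arm.camera_params(name): a dict with "vfov" (degrees; the focal length in pixels is half the picture's height over the tangent of half this angle, whatever the lens; pixels are square), "cx", "cy" (the principal point, pixels), "rvec" (rotation vector, rad) and "tvec" (3), from world to camera coordinates, as OpenCV has them. Camera axes: x right, y down, z forward; pixel columns grow to the right and rows downward; lengths in m; the calibration is good to about 2 mm. A picture is of the moment at which its call begins: read the wrist's pose just before it. camera_params takes no time and is no camera call; for the wrist camera it gives the pose at the moment of the call.
- arm.close_job(): hands the job in; it is judged then, once.
Trained networks look in the newest picture that a camera, given by its name, has taken for a name from the list of things; names that differ only in an ending like _2 or _b are one class to them, and where a whole thing is asked for, a point or a joint stands for the part that bears it (a point fixed in the world has none). Each returns a list of dicts, best first, with "p" (0 to 1); they miss things now and then, are a little off and sometimes report something else, mostly with a low value. They report only what shows in the picture. A call takes as long as a camera call. They do not tell look-alikes from the thing itself.
- arm.find_in(camera, name): "rect" ([left, top, right, bottom] as shares, 0 to 1, of the picture: columns of its width, rows of its height, round what is visible of it).
- arm.trace(camera, name): "mask" (420x560 bool, what is visible of it) and "rect" ([left, top, right, bottom] as shares, 0 to 1, of the picture: columns of its width, rows of its height, round what is visible of it).
- arm.landmark_of(camera, name): "position" ([column, row] as shares, 0 to 1, of the picture: columns of its width, rows of its height: a listed point, or the origin of a listed thing).
The state is a dict: "clock": time; "q": joint angles; "qvel": joint speeds; "joint_efforts": joint torques, N m; "eef_pos": TCP position; "ee_rot": TCP orientation; "force": force on the tool from outside, world axes, zero at the start; "torque": the same for the moment, N m; "grip_width": finger opening in m; "grasp_force": force on a finger pad.
Only numpy, scipy, OpenCV 4.12 (cv2) and the standard library are available. Lean on these libraries where they do the work, as an engineer would, in place of code of your own. Each camera call takes 0.05 s, during which the arm holds its last target. There are 200 camera calls.

## Working session

There is one attempt and no reset: what is moved stays moved. The work goes in short steps, Python scripts to look and compute and a shell command to move; the robot and the scene stay as the last step left them, time stands still between calls to the robot, and variables do not carry over. Pictures are saved under pics/ and viewed, at most 10 in all, crops included, and the job is handed in when it is done.

```bash
ls; mkdir -p pics
cat > h.py <<'E'
import numpy as np, cv2
from plant import arm
def cam(n):
    p=arm.camera_params(n); R=cv2.Rodrigues(np.array(p['rvec'],float))[0]; t=np.array(p['tvec'],float).ravel()
    return 210/np.tan(np.radians(p['vfov'])/2),p['cx'],p['cy'],R,t
def ray(n,u,v,z):  # world point on plane z
    f,cx,cy,R,t=cam(n); d=R.T@np.array([(u-cx)/f,(v-cy)/f,1]); o=-R.T@t
    return o+d*(z-o[2])/d[2]
def cloud(n,D):
    f,cx,cy,R,t=cam(n); v,u=np.mgrid[:420,:560]
    P=np.stack([(u-cx)/f*D,(v-cy)/f*D,D],-1); return (P-t)@R
E
python3 - <<'E'
from h import *
for n in ['scene','top']:
    im,D=arm.get_image(n); cv2.imwrite(f'pics/{n}0.png',im); np.save(f'{n}0.npy',D)
    print(n,arm.camera_params(n))
    for k in ['screen_center','screen_bar','screen_far_left','screen_far_right','crate','red_bottle_cap','blue_bottle_cap','stop','rail','yellow_bottle_center','green_bottle_center','black_bottle_center','tape_roll']:
        r=arm.landmark_of(n,k); zz={'crate':0,'stop':0,'rail':0,'tape_roll':0}.get(k,.127 if 'cap' in k else .076 if 'bottle' in k else .019)
        print(k,[(round(a['p'],2),np.round(np.array(a['position'])*[560,420]).tolist(),ray(n,a['position'][0]*560,a['position'][1]*420,zz).round(3).tolist()) for a in r[:3]])
print(arm.state())
E
```

```text
pics
scene {'vfov': 57.681479047246995, 'cx': 279.78201649313195, 'cy': 211.11215521218946, 'rvec': array([ 1.43982051,  1.8903852 , -0.98779081]), 'tvec': array([ 0.17348689, -0.19919214,  1.40245269])}
screen_center [(0.86, [191.0, 230.0], [0.554, -0.271, 0.019])]
screen_bar [(0.92, [212.0, 209.0], [0.45, -0.259, 0.019])]
screen_far_left [(0.94, [210.0, 264.0], [0.664, -0.168, 0.019])]
screen_far_right [(0.64, [125.0, 232.0], [0.608, -0.434, 0.019]), (0.53, [207.0, 207.0], [0.443, -0.275, 0.019])]
crate [(0.61, [423.0, 266.0], [0.516, 0.323, 0.0]), (0.57, [273.0, 276.0], [0.643, -0.019, 0.0])]
red_bottle_cap [(0.55, [273.0, 233.0], [0.641, -0.019, 0.127])]
blue_bottle_cap [(0.78, [321.0, 208.0], [0.52, 0.065, 0.127])]
stop [(0.68, [329.0, 328.0], [0.756, 0.132, 0.0]), (0.59, [386.0, 206.0], [0.27, 0.223, 0.0])]
rail [(0.74, [266.0, 311.0], [0.748, -0.004, 0.0])]
yellow_bottle_center [(0.7, [413.0, 215.0], [0.415, 0.286, 0.076]), (0.27, [274.0, 232.0], [0.574, -0.035, 0.076])]
green_bottle_center [(0.84, [450.0, 222.0], [0.42, 0.374, 0.076])]
black_bottle_center [(0.94, [452.0, 243.
[... 1340 characters left out ...]
6917,  0.59932172, -0.00251731,  1.5994164 ,  0.00181117,
        0.94290722, -0.07981321]), 'qvel': array([-3.48866526e-05,  2.20100432e-04,  5.96384112e-04,  1.45641450e-04,
        8.00591649e-04,  1.22463913e-03,  5.45018225e-04]), 'joint_efforts': array([-2.22689337e-04, -7.76222134e+01,  1.56391148e+00, -2.58383900e+01,
        1.24447513e-02,  1.88461527e-03, -2.29256187e-05]), 'eef_pos': array([ 0.2512012 , -0.68007615,  0.24225291]), 'ee_rot': array([-1.86074632e-05,  9.84388979e-01,  1.76006640e-01, -2.85102480e-05]), 'force': array([-0.05015149,  0.32868788, -0.15178057]), 'torque': array([-0.04223847, -0.03524126, -0.03610852]), 'grasp_force': 0.0, 'grip_width': 0.08529874102444}
```

Run:
```python
from h import *
im=cv2.imread('pics/top0.png'); cv2.imwrite('pics/t1.png',cv2.resize(im,(800,600)))
D=np.load('top0.npy'); P=cloud('top',D); 
np.set_printoptions(suppress=True,precision=4)
# caps: z ~ .14
for lo,hi,nm in [(.13,.15,'caps')]:
    m=((P[...,2]>lo)&(P[...,2]<hi)).astype(np.uint8); n,l,s,c=cv2.connectedComponentsWithStats(m)
    for i in range(1,n):
        if s[i,4]>15: q=P[l==i]; print(nm,s[i,4],np.median(q,0),(q.min(0)+q.max(0))/2)
# screen top
m=((abs(P[...,2]-.038)<.008)&(P[...,1]<-.1)&(P[...,0]<.7)&(D>0)).astype(np.uint8)
q=P[m>0].astype(np.float32); print('screen',len(q),cv2.minAreaRect(q[:,:2].copy()),np.median(q[:,2]))
# rail
m=(abs(P[...,2]-.03)<.006)&(P[...,0]>.68)&(P[...,0]<.85)&(D>0); q=P[m]
for y in np.arange(-.5,.55,.1):
    s=q[abs(q[:,1]-y)<.02]; 
    if len(s): print('rail',y,s[:,0].min(),s[:,0].max(),np.median(s[:,2]))
m=((P[...,2]>.036)&(P[...,2]<.07)&(P[...,0]>.68)&(D>0)).astype(np.uint8); n,l,s,c=cv2.connectedComponentsWithStats(m)
for i in range(1,n):
    if s[i,4]>10: q=P[l==i]; print('stop?',s[i,4],q.min(0),q.max(0),np.median(q[:,2]))
m=((abs(P[...,2]-.07)<.008)&(P[...,1]>.15)&(D>0)); q=P[m].astype(np.float32); print('crate',cv2.minAreaRect(q[:,:2].copy()))
```

```text
caps 16 [0.9007 0.5237 0.142 ] [0.9019 0.5248 0.1403]
caps 125 [0.8649 0.2265 0.1315] [0.8701 0.2273 0.1363]
caps 18 [0.8889 0.2025 0.1312] [0.885  0.1994 0.1321]
caps 181 [ 0.8757 -0.5136  0.14  ] [ 0.8815 -0.5221  0.14  ]
caps 173 [ 0.8756 -0.3712  0.1398] [ 0.8817 -0.3752  0.1403]
caps 17 [0.8618 0.2576 0.1313] [0.8622 0.2603 0.1326]
caps 17 [0.8499 0.296  0.1311] [0.8503 0.2957 0.1318]
caps 243 [0.6527 0.6456 0.1389] [0.6605 0.6562 0.14  ]
caps 108 [ 0.6417 -0.0179  0.1399] [ 0.6424 -0.0165  0.1378]
caps 111 [0.5196 0.063  0.1396] [0.5192 0.0642 0.1379]
caps 125 [0.507  0.3619 0.1456] [0.5077 0.3642 0.1397]
caps 475 [0.391  0.6376 0.1419] [0.3888 0.6406 0.1401]
caps 128 [0.4311 0.3703 0.1456] [0.4319 0.3719 0.14  ]
caps 122 [0.4157 0.2955 0.1453] [0.4148 0.2977 0.1401]
caps 49 [0.0707 0.0221 0.1395] [0.0592 0.025  0.14  ]
caps 19 [ 0.0573 -0.046   0.1384] [ 0.0543 -0.0472  0.1399]
screen 4079 ((0.5657347440719604, -0.4686943590641022), (0.25867077708244324, 0.6886801719665527), 4.8336181640625) 0.038059082
rail -0.5 0.6812622727562045 0.8325059431399092 0.03140394566376354
rail -
[... 1078 characters left out ...]
63] [0.9198 0.5227 0.0699] 0.05341656847243198
stop? 20 [0.9022 0.5317 0.0367] [0.9101 0.5384 0.0684] 0.053287246704135746
stop? 196 [0.8326 0.331  0.0361] [0.9051 0.4204 0.0699] 0.05377239272451846
stop? 21 [0.8756 0.533  0.0367] [0.8954 0.5412 0.0691] 0.050677890402389944
stop? 195 [0.8216 0.1878 0.0367] [0.8949 0.3004 0.07  ] 0.05341990828692738
stop? 485 [ 0.8781 -0.5901  0.036 ] [ 0.8905 -0.309   0.0699] 0.053658246058867
stop? 815 [ 0.6805 -0.5359  0.036 ] [ 0.85   -0.2995  0.07  ] 0.047453422265126985
stop? 213 [0.7038 0.1284 0.0363] [0.7741 0.1578 0.0475] 0.040927917936997696
crate ((0.6071863174438477, 0.4626467823982239), (0.4898308515548706, 0.6395653486251831), 84.03741455078125)
```

View pics/t1.png

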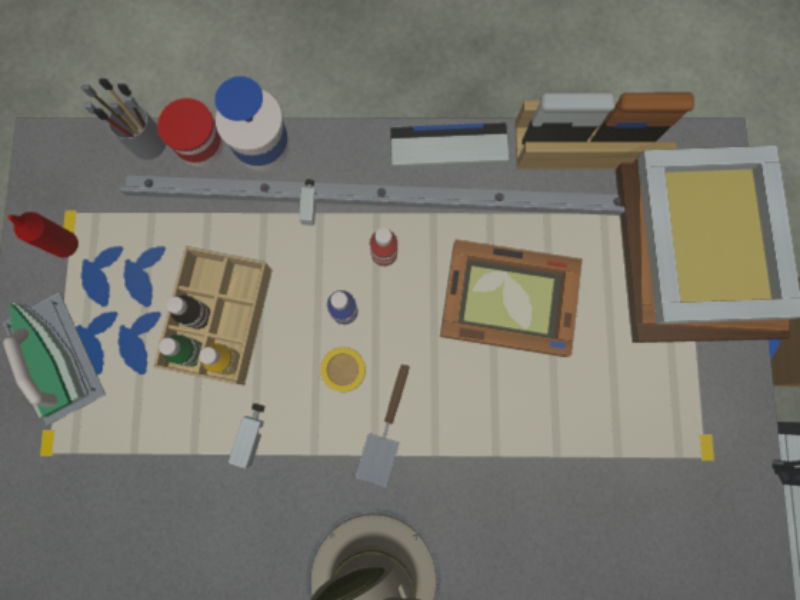

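View pics/scene0.png

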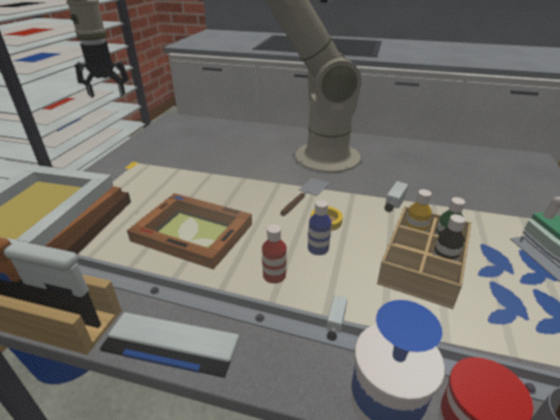

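Top view shows: red bottle at about (383,245), blue at (342,305), and the screen around (510,298). The crate is around (213,315) with its two far cells and the middle right cell empty. The fixed stop on the rail is at (307,202), and a loose look-alike stop is at (247,437). I'll refine the crate, screen and stop poses next.

Run:
```python
from h import *
np.set_printoptions(suppress=True,precision=4)
im,D=arm.get_image('top'); P=cloud('top',D)
th=-.0408; ex=np.array([np.cos(th),np.sin(th)]); ey=np.array([-np.sin(th),np.cos(th)])
for nm,h in [('screen',.038),('crate',.07)]:
    for r in arm.trace('top',nm)[:2]:
        m=r['mask']; q=P[m&(abs(P[...,2]-h)<.006)&(D>0)].astype(np.float32)[:,:2]
        print(nm,r['p'],m.sum(),len(q)); 
        if len(q)>10:
            (c,s,a)=cv2.minAreaRect(q.copy()); print(c,s,a, np.radians(a-90),np.radians(a))
# stop, rail in rail frame
m=(abs(P[...,2]-.041)<.004)&(P[...,0]>.68)&(P[...,0]<.78)&(P[...,1]>.1)&(P[...,1]<.19); q=P[m][:,:2]
print('stop rf x',np.percentile(q@ex,[1,5,50,95,99]),'y',np.percentile(q@ey,[1,5,50,95,99]))
m=(abs(P[...,2]-.030)<.003)&(P[...,0]>.72)&(P[...,0]<.78)&(abs(P[...,1])<.45); q=P[m][:,:2]
print('rail pol',np.polyfit(q[:,1],q[:,0],1)); print('rail rf x',np.percentile(q@ex,[1,5,50,95,99]))
```

```text
screen 0.59 6485 2916
(0.5461720824241638, -0.2749602794647217) (0.2598319947719574, 0.2018737494945526) 80.9617691040039 -0.15774688769060902 1.4130494391042876
crate 0.96 4089 622
(0.5033499598503113, 0.32110318541526794) (0.1678839474916458, 0.24498775601387024) 78.73574829101562 -0.19659828009517546 1.374198046699721
stop rf x [0.6977 0.7003 0.7314 0.7647 0.7666] y [0.1594 0.1604 0.1728 0.1855 0.187 ]
rail pol [0.0405 0.7526]
rail rf x [0.7465 0.7471 0.752  0.7571 0.7577]
```

```bash
python3 -m crank '[[0,1,1.7,0,0,0,0.06],[0,3.5,6,0,0,0,0.2],[0,6,10.2,0,0,0,0.34],[0,8.5,14.4,0,0,0,0.48],[0,11,18.6,0,0,0,0.62],[0,13.5,22.8,0,0,0,0.76],[0,16,27,0,0,0,0.9],[0,18.5,31.2,0,0,0,1.04],[0,21,35.4,0,0,0,1.06],[0,23.5,39.6,0,0,0,1.06]]'
```

```text
clock: 2.55
eef_pos: [0.4869, -0.2826, 0.2426]
ee_rot: [0.0, 0.76, 0.65, 0.0]
force: [0.7, -0.4, -0.3]
grip_width: 0.0852
grasp_force: 0.0
```

```bash
python3 -m crank '[[0,2.5,4.3,0,0,0,0],[0,5,8.6,0,0,0,0],[0,7.5,12.9,0,0,0,0],[0,10,17.2,0,0,0,0],[0,12.5,21.4,0,0,0,0],[0,14.5,24.8,0,0,0,0],[0,15.5,26.6,0,0,0,0],[0,15.5,26.7,-3,0,0,0],[0,15.5,26.7,-6.5,0,0,0],[0,15.5,26.7,-8,0,0,0]]'
python3 - <<'E'
from h import *
c=cam('wrist'); im,D=arm.get_image('wrist'); f,cx,cy,R,t=c
P=cloud('wrist',D); m=((abs(P[...,2]-.138)<.006)&(np.hypot(P[...,0]-.642,P[...,1]+.0165)<.03)&(D>0)); q=P[m]
print(len(q), q.min(0),q.max(0),np.median(q,0), cv2.minEnclosingCircle(q[:,:2].astype(np.float32)))
r=arm.landmark_of('wrist','red_bottle_cap'); print([(a['p'],ray('wrist',a['position'][0]*560,a['position'][1]*420,.127)) for a in r[:2]])
E
```

```text
clock: 3.55
eef_pos: [0.6399, -0.0171, 0.1596]
ee_rot: [-0.001, 0.76, 0.65, -0.001]
force: [-0.3, 0.4, -0.2]
grip_width: 0.0854
grasp_force: 0.0
2916 [ 0.62621052 -0.03187733  0.13202427] [ 0.65651125 -0.00106383  0.13978652] [ 0.64164181 -0.0150777   0.13764422] ((0.6415886878967285, -0.016394581645727158), 0.0156388059258461)
[(0.88, array([ 0.64215536, -0.01707832,  0.127     ])), (0.17, array([0.70524488, 0.01959282, 0.127     ]))]
```

```bash
python3 -m crank '[[0,0.1,0.05,-2,0,0,0],[0,0.1,0.05,-4.2,0,0,0],[0,0.1,0.05,-4.2,0,0,0],[255,0.1,0.05,-4.2,0,0,0],[255,0.1,0.05,-4.2,0,0,0],[255,0.1,0.05,-4.2,0,0,0],[255,0.1,0.05,-4.2,0,0,0],[255,0.1,0.05,-4.2,0,0,0],[255,0.1,0.05,-4.2,0,0,0],[255,0.1,0.05,-4.2,0,0,0]]'
```

```text
clock: 4.65
eef_pos: [0.6426, -0.0165, 0.1216]
ee_rot: [0.001, 0.76, 0.649, 0.0]
force: [-2.6, -0.7, 7.0]
grip_width: 0.0295
grasp_force: 58.7
```

```bash
python3 -m crank '[[255,0,0,2,0,0,0],[255,0,0,5,0,0,0],[255,0,0,8,0,0,0],[255,-0.3,2,10.5,0,0,0],[255,-0.9,6,10.5,0,0,0],[255,-1.5,10.2,10.5,0,0,0],[255,-2.1,14.4,10.5,0,0,0],[255,-2.7,18.6,10.5,0,0,0],[255,-3.3,22.8,10.5,0,0,0],[255,-3.9,26.8,10.5,0,0,0]]'
python3 -m crank '[[255,-4.5,30.5,0,0,0,0],[255,-4.5,30.5,0,0,0,0],[255,-4.5,30.5,0,0,0,0],[255,-4.5,30.5,0,0,0,0],[255,-4.5,30.5,0,0,0,0],[255,-4.5,30.5,0,0,0,0],[255,-4.5,30.5,0,0,0,0],[255,-4.5,30.5,0,0,0,0],[255,-4.5,30.5,0,0,0,0]]' 2>&1 | tail -1
```

```text
clock: 5.65
eef_pos: [0.6025, 0.2532, 0.2255]
ee_rot: [-0.0, 0.76, 0.65, -0.0]
force: [1.0, -0.0, -2.5]
grip_width: 0.0298
grasp_force: 60.1
$: bad value
```

```bash
python3 -m crank '[[255,-0.4,3.2,0,0,0,0],[255,-0.9,6.4,0,0,0,0],[255,-1.2,8.4,0,0,0,0],[255,-1.3,9.2,-0.5,0,0,0],[255,-1.3,9.2,-2,0,0,0],[255,-1.3,9.2,-4,0,0,0],[255,-1.3,9.2,-6,0,0,0],[255,-1.3,9.2,-8,0,0,0],[255,-1.3,9.2,-9,0,0,0],[255,-1.3,9.2,-9,0,0,0]]'
```

```text
clock: 6.65
eef_pos: [0.5899, 0.3409, 0.133]
ee_rot: [0.0, 0.761, 0.649, -0.002]
force: [-0.5, 0.2, -2.7]
grip_width: 0.0294
grasp_force: 59.9
```

```bash
python3 -m crank '[[255,0,0.3,-0.2,0,0,0],[255,0,0.3,-0.4,0,0,0],[255,0,0.3,-0.5,0,0,0],[255,0,0.3,-0.55,0,0,0],[255,0,0.3,-0.6,0,0,0],[180,0,0.3,-0.6,0,0,0],[120,0,0.3,-0.6,0,0,0],[110,0,0.3,-0.6,0,0,0],[110,0,0.3,-0.6,0,0,0],[110,0,0.3,-0.6,0,0,0]]'
```

```text
clock: 7.65
eef_pos: [0.5903, 0.3465, 0.1295]
ee_rot: [0.0, 0.76, 0.649, 0.0]
force: [-0.3, -0.0, 0.2]
grip_width: 0.0485
grasp_force: 0.0
```

```bash
python3 -m crank '[[110,0,0,2.5,0,0,0],[110,0,0,6,0,0,0],[110,-0.3,-1.5,9,0,0,0],[60,-1.2,-5.5,9,0,0,0],[0,-2.4,-10,9,0,0,0],[0,-3.6,-14.5,9,0,0,0],[0,-4.8,-19,9,0,0,0],[0,-6,-23.5,8,0,0,0],[0,-7,-27,5,0,0,0],[0,-7.1,-28.2,3.5,0,0,0]]'
python3 - <<'E'
from h import *
im,D=arm.get_image('wrist'); P=cloud('wrist',D)
m=((abs(P[...,2]-.138)<.006)&(np.hypot(P[...,0]-.519,P[...,1]-.064)<.03)&(D>0)); q=P[m]
print(len(q), q.min(0),q.max(0), cv2.minEnclosingCircle(q[:,:2].astype(np.float32)))
im,D=arm.get_image('top'); P=cloud('top',D); cv2.imwrite('pics/t2.png',im)
m=((abs(P[...,2]-.144)<.008)&(np.hypot(P[...,0]-.59,P[...,1]-.345)<.05)&(D>0)); q=P[m]
print(len(q), q.min(0),q.max(0),np.median(q,0))
print(arm.state()['eef_pos'])
E
```

```text
clock: 8.65
eef_pos: [0.5171, 0.0598, 0.1632]
ee_rot: [0.0, 0.762, 0.648, -0.002]
force: [-0.4, 0.6, 0.4]
grip_width: 0.0849
grasp_force: 0.0
2837 [0.5033498  0.04895947 0.1320074 ] [0.53383778 0.07985526 0.13989782] ((0.5185515284538269, 0.06442490965127945), 0.015582121908664703)
114 [0.57503466 0.33043298 0.13602598] [0.60482162 0.35823398 0.15065993] [0.58836826 0.3442031  0.14561313]
[0.51791194 0.06174374 0.16287176]
```

```bash
python3 -m crank '[[0,0,0,-2,0,0,0],[0,0,0,-4.2,0,0,0],[0,0,0,-4.2,0,0,0],[255,0,0,-4.2,0,0,0],[255,0,0,-4.2,0,0,0],[255,0,0,-4.2,0,0,0],[255,0,0,-4.2,0,0,0],[255,0,0,-4.2,0,0,0],[255,0,0,-4.2,0,0,0],[255,0,0,-4.2,0,0,0]]'
python3 -m crank '[[255,0,0,2,0,0,0],[255,0,0,5,0,0,0],[255,0,0,8,0,0,0],[255,0.5,2,10.5,0,0,0],[255,1.6,6,10.5,0,0,0],[255,2.7,10,10.5,0,0,0],[255,3.8,14,10.5,0,0,0],[255,4.8,17.5,10.5,0,0,0],[255,5.4,19.7,10.5,0,0,0],[255,5.5,20.2,10.5,0,0,0]]'
```

```text
clock: 9.75
eef_pos: [0.5195, 0.0646, 0.1233]
ee_rot: [0.0, 0.76, 0.649, 0.001]
force: [-1.4, 0.2, 7.9]
grip_width: 0.0295
grasp_force: 58.6
clock: 10.75
eef_pos: [0.5739, 0.27, 0.2272]
ee_rot: [-0.001, 0.759, 0.651, 0.001]
force: [-0.2, 0.5, -2.4]
grip_width: 0.0293
grasp_force: 60.1
```

```bash
python3 -m crank '[[255,0,0,-2,0,0,0],[255,0,0,-4,0,0,0],[255,0,0,-6,0,0,0],[255,0,0,-8,0,0,0],[255,0,0,-9,0,0,0],[255,0,0,-9.4,0,0,0],[255,0,0,-9.6,0,0,0],[255,0,0,-9.7,0,0,0],[255,0,0,-9.8,0,0,0],[255,0,0,-9.8,0,0,0]]'
```

```text
clock: 11.75
eef_pos: [0.5744, 0.2665, 0.1298]
ee_rot: [0.0, 0.76, 0.649, 0.0]
force: [0.2, 0.1, -2.3]
grip_width: 0.0291
grasp_force: 60.1
```

```bash
python3 -m crank '[[255,0,0,-0.1,0,0,0],[255,0,0,-0.2,0,0,0],[255,0,0,-0.25,0,0,0],[255,0,0,-0.25,0,0,0],[200,0,0,-0.25,0,0,0],[150,0,0,-0.25,0,0,0],[110,0,0,-0.25,0,0,0],[110,0,0,-0.25,0,0,0],[110,0,0,2.5,0,0,0],[110,0,0,6,0,0,0]]'
```

```text
clock: 12.75
eef_pos: [0.5733, 0.2659, 0.1882]
ee_rot: [-0.001, 0.76, 0.65, -0.002]
force: [0.4, 0.2, 1.1]
grip_width: 0.0489
grasp_force: 0.0
```

```bash
python3 -m crank '[[110,-0.3,-1.5,3,0,0,0],[60,-1.2,-5.5,3,0,0,0],[0,-2.2,-10.3,3,0,0,0],[0,-3.2,-15.1,3,0,0,0],[0,-4.2,-19.9,3,0,0,0],[0,-5.2,-24.7,3,0,0,0],[0,-6.2,-29.5,3,0,0,0],[0,-7.2,-34.3,3,0,0,0],[0,-8.2,-39.1,3,0,0,0],[0,-9.2,-43.8,3,0,0,0]]'
python3 -m crank '[[0,-0.7,-3.5,0,0,0,0],[0,-1.4,-6.5,-1,0,0,0],[0,-1.8,-8.3,-3,0,0,0],[0,-2,-9,-5,0,0,0],[0,-2,-9,-7,0,0,0],[0,-2,-9,-8,0,0,0],[0,-2,-9,-8,0,0,0],[0,-2,-9,-8,0,0,0],[0,-2,-9,-8,0,0,0],[0,-2,-9,-8,0,0,0]]'
python3 - <<'E'
from h import *
np.set_printoptions(suppress=True,precision=4)
s=arm.state(); print(s['eef_pos'],s['ee_rot'])
im,D=arm.get_image('wrist'); P=cloud('wrist',D); cv2.imwrite('pics/w1.png',im)
m=(abs(P[...,2]-.038)<.005)&(D>0)&(P[...,0]<.56); q=P[m]; print(len(q),np.median(q[:,2]))
for y in [-.34,-.32,-.30,-.28,-.26,-.24,-.22,-.20]:
    w=q[(abs(q[:,1]-y)<.004)&(q[:,0]<.51)]
    if len(w)>5: print(y,w[:,0].min(),w[:,0].max(),len(w))
im,D=arm.get_image('top'); P=cloud('top',D); cv2.imwrite('pics/t2.png',cv2.resize(im[80:320,80:400],(800,600)))
for p in [(.588,.344),(.574,.266)]:
    m=((abs(P[...,2]-.144)<.008)&(np.hypot(P[...,0]-p[0],P[...,1]-p[1])<.035)&(D>0)); q=P[m]
    print(len(q), q.min(0),q.max(0),np.median(q,0))
E
```

```text
clock: 13.75
eef_pos: [0.4816, -0.1736, 0.2193]
ee_rot: [0.0, 0.76, 0.649, 0.0]
force: [0.4, -0.1, -0.1]
grip_width: 0.0855
grasp_force: 0.0
clock: 14.75
eef_pos: [0.4627, -0.2617, 0.1402]
ee_rot: [0.001, 0.76, 0.65, 0.0]
force: [-0.4, 0.1, -0.0]
grip_width: 0.0856
grasp_force: 0.0
[ 0.4627 -0.2617  0.1402] [0.0007 0.7603 0.6496 0.0003]
23565 0.03692234142195477
-0.34 0.4329777849920492 0.46354912056882885 334
-0.32 0.436376731908732 0.46738441313179874 354
-0.3 0.4390412183250033 0.4702440982205653 394
-0.28 0.44260733075692416 0.47308266295610263 416
-0.26 0.44532554699169474 0.4767411104385146 451
-0.24 0.448937907730205 0.47949485994573243 471
-0.22 0.4517930979382279 0.4823554777606379 504
-0.2 0.4554470765290395 0.48588432020448785 547
112 [0.5747 0.3312 0.1361] [0.6044 0.3601 0.1509] [0.589  0.344  0.1461]
114 [0.5595 0.2504 0.1368] [0.5891 0.2808 0.1513] [0.5743 0.2645 0.1452]
```

View pics/t2.png

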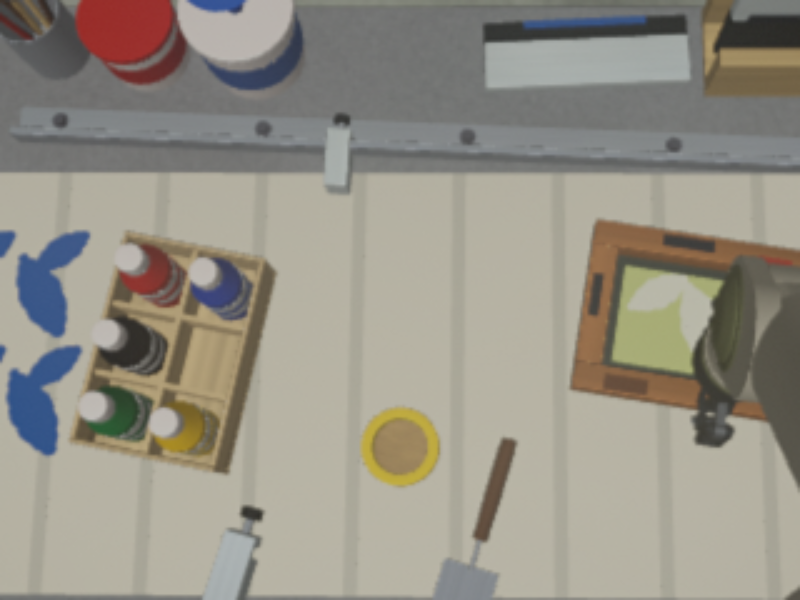

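View pics/w1.png

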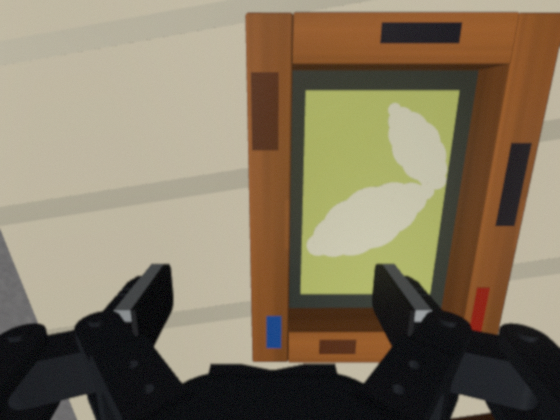

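```bash
python3 -m crank '[[0,-0.15,0,-3,0,0,0],[0,-0.15,0,-7,0,0,0],[0,-0.15,0,-10,0,0,0],[0,-0.15,0,-11.5,0,0,0],[0,-0.15,0,-11.8,0,0,0],[255,-0.15,0,-11.8,0,0,0],[255,-0.15,0,-11.8,0,0,0],[255,-0.15,0,-11.8,0,0,0],[255,-0.15,0,-11.8,0,0,0],[255,-0.15,0,-11.8,0,0,0]]'
```

```text
clock: 15.85
eef_pos: [0.4609, -0.262, 0.0224]
ee_rot: [0.001, 0.76, 0.649, 0.0]
force: [-1.2, 0.2, 8.1]
grip_width: 0.0289
grasp_force: 61.0
```

```bash
python3 -m crank '[[255,0.2,0.5,0.15,0,0,0],[255,1,2,0.15,0,0,0.01],[255,2,5,0.15,0,0,0.03],[255,3.1,8.2,0.15,0,0,0.05],[255,4.2,11.6,0.15,0,0,0.07],[255,5.3,15,0.15,0,0,0.09],[255,6.4,18.4,0.15,0,0,0.11],[255,7.5,21.6,0.15,0,0,0.117],[255,8.3,24,0.15,0,0,0.117],[255,8.6,24.9,0.15,0,0,0.117]]'
python3 - <<'E'
from h import *
np.set_printoptions(suppress=True,precision=4)
print(arm.state()['eef_pos'],arm.state()['ee_rot'],arm.state()['force'])
im,D=arm.get_image('top'); P=cloud('top',D); cv2.imwrite('pics/t3.png',cv2.resize(im[100:310,130:410],(800,600)))
th=-.0405; ex=np.array([np.cos(th),np.sin(th)]); ey=np.array([-np.sin(th),np.cos(th)])
X=P[...,:2]@ex; Y=P[...,:2]@ey; z=P[...,2]
m=(abs(z-.038)<.005)&(D>0)&(X<.742)&(X>.5)&(Y<.156)&(Y>-.2)
for y in np.arange(-.09,.15,.04):
    k=m&(abs(Y-y)<.01); print('far edge',y,np.percentile(X[k],99) if k.any() else 0)
for x in np.arange(.56,.74,.03):
    k=m&(abs(X-x)<.01); print('left edge',x,np.percentile(Y[k],99) if k.any() else 0)
E
```

```text
clock: 16.85
eef_pos: [0.5473, -0.009, 0.0228]
ee_rot: [-0.0, 0.72, 0.694, 0.001]
force: [0.1, -0.4, -3.6]
grip_width: 0.0286
grasp_force: 59.9
[ 0.5473 -0.009   0.0228] [-0.0004  0.7198  0.6942  0.0007] [ 0.071  -0.4138 -3.5776]
far edge -0.09 0
far edge -0.049999999999999996 0
far edge -0.009999999999999995 0
far edge 0.03 0
far edge 0.07 0
far edge 0.11000000000000001 0.7295518565437953
left edge 0.56 0
left edge 0.5900000000000001 0
left edge 0.6200000000000001 0
left edge 0.6500000000000001 0
left edge 0.6800000000000002 0
left edge 0.7100000000000002 0
```

View pics/t3.png

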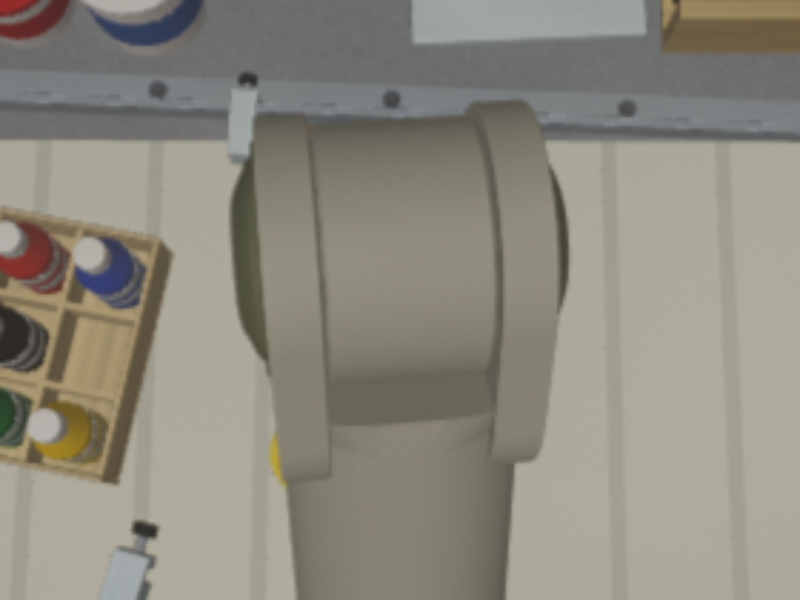

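```bash
cat > chk.py <<'E'
from h import *
np.set_printoptions(suppress=True,precision=4)
s=arm.state(); print(s['eef_pos'],s['force'])
th=-.0405; ex=np.array([np.cos(th),np.sin(th)]); ey=np.array([-np.sin(th),np.cos(th)])
for c in ['wrist','scene']:
    im,D=arm.get_image(c); P=cloud(c,D); cv2.imwrite(f'pics/chk_{c}.png',im)
    X=P[...,:2]@ex; Y=P[...,:2]@ey; z=P[...,2]
    m=(abs(z-.0375)<.0035)&(D>0)&(X<.746)&(X>.5)&(Y<.157)&(Y>-.2)
    print(c,'far',[(round(y,2),*np.percentile(X[k],[97,99.5]).round(4)) for y in np.arange(-.11,.16,.03) if (k:=m&(abs(Y-y)<.01)&(X>.65)).sum()>5])
    print(c,'left',[(round(x,2),*np.percentile(Y[k],[97,99.5]).round(4)) for x in np.arange(.56,.74,.03) if (k:=m&(abs(X-x)<.01)&(Y>.05)).sum()>5])
    k=m&(D>0); print('ztop',np.median(z[k&(X>.7)]))
    k=(abs(z-.041)<.004)&(X>.69)&(X<.75)&(Y>.15)&(Y<.2)&(D>0)
    if k.sum()>5: print('stop',np.percentile(Y[k],[1,3,97,99]),np.percentile(X[k],[1,99]))
    k=(abs(z-.030)<.003)&(X>.735)&(X<.77)&(Y>-.2)&(Y<.13)&(D>0)
    if k.sum()>5: print('railX',np.percentile(X[k],[1,3,97,99]))
    for n,g in [('screen_far_left',.019),('screen_far_right',.019),('stop',0.)]:
        for a in arm.landmark_of(c,n)[:1]:
            p=ray(c,a['position'][0]*560,a['position'][1]*420,g)[:2]; print(n,round(a['p'],2),p@ex,p@ey)
E
python3 chk.py
```

```text
[ 0.5474 -0.0089  0.0228] [ 1.2258  2.7066 -4.6031]
wrist far []
wrist left [(np.float64(0.56), np.float64(0.1134), np.float64(0.1143)), (np.float64(0.59), np.float64(0.1144), np.float64(0.1146)), (np.float64(0.62), np.float64(0.1146), np.float64(0.1147))]
ztop nan
scene far [(np.float64(-0.11), np.float64(0.7311), np.float64(0.732)), (np.float64(-0.08), np.float64(0.7322), np.float64(0.7328)), (np.float64(-0.05), np.float64(0.7319), np.float64(0.7333)), (np.float64(-0.02), np.float64(0.7315), np.float64(0.7333)), (np.float64(0.01), np.float64(0.7318), np.float64(0.7325)), (np.float64(0.04), np.float64(0.7317), np.float64(0.7324)), (np.float64(0.07), np.float64(0.7319), np.float64(0.7322)), (np.float64(0.1), np.float64(0.7314), np.float64(0.7325)), (np.float64(0.13), np.float64(0.7304), np.float64(0.7318))]
scene left [(np.float64(0.56), np.float64(0.1357), np.float64(0.1374)), (np.float64(0.59), np.float64(0.1376), np.float64(0.138)), (np.float64(0.62), np.float64(0.1371), np.float64(0.1381)), (np.float64(0.65), np.float64(0.138), np.float64(0.1383)), (np.float64(0.68), np.float64(0.1378), np.float64(0.1382)), (np.float64(0.71), np.float64(0.1365), np.float64(0.1383))]
ztop 0.03796723154804865
stop [0.159  0.1597 0.1858 0.1863] [0.6977 0.749 ]
railX [0.7462 0.7469 0.7574 0.7578]
screen_far_left 0.91 0.7403490024982312 0.13688669626439148
screen_far_right 0.73 0.718888215366584 -0.13307882157023543
stop 0.91 0.7495938648763862 0.16239498781482797
  return _methods._mean(a, axis=axis, dtype=dtype,
  ret = ret.dtype.type(ret / rcount)
```

View pics/chk_wrist.png

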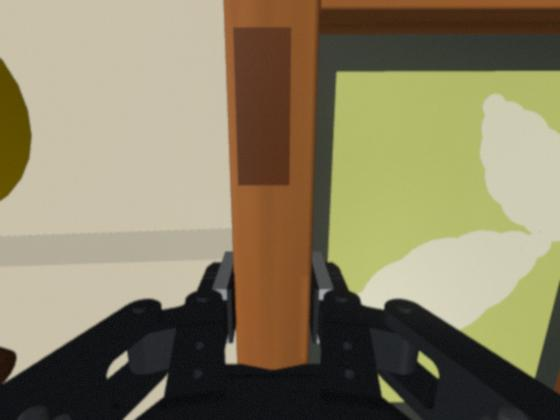

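```bash
python3 -m crank '[[255,0.15,0.3,-0.1,0,0,0],[255,0.4,0.7,-0.15,0,0,0],[255,0.7,1.1,-0.15,0,0,0],[255,0.95,1.45,-0.15,0,0,0],[255,1.15,1.7,-0.15,0,0,0],[255,1.25,1.8,-0.15,0,0,0],[255,1.3,1.9,-0.15,0,0,0],[255,1.3,1.9,-0.15,0,0,0],[255,1.3,1.9,-0.15,0,0,0],[255,1.3,1.9,-0.15,0,0,0]]'; python3 -W ignore chk.py
```

```text
clock: 18.3
eef_pos: [0.5574, 0.0016, 0.0223]
ee_rot: [0.0, 0.724, 0.69, -0.003]
force: [-8.3, -9.7, 17.6]
grip_width: 0.0289
grasp_force: 63.2
[0.5574 0.0016 0.0223] [-8.3115 -9.6721 17.593 ]
wrist far []
wrist left [(np.float64(0.56), np.float64(0.1252), np.float64(0.1267)), (np.float64(0.59), np.float64(0.1267), np.float64(0.127)), (np.float64(0.62), np.float64(0.1264), np.float64(0.1267)), (np.float64(0.65), np.float64(0.1262), np.float64(0.1264))]
ztop nan
scene far [(np.float64(-0.11), np.float64(0.7396), np.float64(0.7409)), (np.float64(-0.08), np.float64(0.7401), np.float64(0.7411)), (np.float64(-0.05), np.float64(0.7411), np.float64(0.7414)), (np.float64(-0.02), np.float64(0.7416), np.float64(0.7422)), (np.float64(0.01), np.float64(0.743), np.float64(0.7432)), (np.float64(0.04), np.float64(0.7427), np.float64(0.7431)), (np.float64(0.07), np.float64(0.7432), np.float64(0.7434)), (np.float64(0.1), np.float64(0.7435), np.float64(0.744)), (np.float64(0.13), np.float64(0.7433), np.float64(0.7438)), (np.float64(0.16), np.float64(0.7409), np.float64(0.7423))]
scene left [(np.float64(0.56), np.float64(0.1513), np.float64(0.1534)), (np.float64(0.59), np.float64(0.1521), np.float64(0.1532)), (np.float64(0.62), np.float64(0.1525), np.float64(0.1527)), (np.float64(0.65), np.float64(0.1515), np.float64(0.152)), (np.float64(0.68), np.float64(0.151), np.float64(0.1516)), (np.float64(0.71), np.float64(0.1496), np.float64(0.1509))]
ztop 0.03795627962240087
stop [0.1507 0.1592 0.1857 0.1863] [0.6986 0.7495]
railX [0.7392 0.74   0.7575 0.7581]
screen_far_left 0.74 0.4017071063140763 0.39948705267825696
screen_far_right 0.84 0.738664670146174 -0.116664277049155
stop 0.9 0.27770190334399225 0.2340151506399615
```

```bash
python3 -m crank '[[255,-0.1,0,0.1,0,0,0.006],[255,-0.15,0.1,0.2,0,0,0.012],[255,-0.15,0.2,0.2,0,0,0.012],[255,-0.15,0.3,0.2,0,0,0.012],[255,-0.15,0.4,0.2,0,0,0.012],[255,-0.15,0.5,0.2,0,0,0.012],[255,-0.15,0.55,0.2,0,0,0.012],[255,-0.15,0.6,0.2,0,0,0.012],[255,-0.15,0.6,0.2,0,0,0.012],[255,-0.15,0.6,0.2,0,0,0.012]]'; python3 -W ignore chk.py
```

```text
clock: 19.7
eef_pos: [0.5562, 0.0079, 0.0229]
ee_rot: [0.0, 0.72, 0.694, -0.003]
force: [-3.8, -12.8, 0.1]
grip_width: 0.029
grasp_force: 61.4
[0.5562 0.0079 0.0229] [ -3.7566 -12.826    0.0991]
wrist far []
wrist left [(np.float64(0.56), np.float64(0.1315), np.float64(0.133)), (np.float64(0.59), np.float64(0.1334), np.float64(0.1336)), (np.float64(0.62), np.float64(0.1335), np.float64(0.1337)), (np.float64(0.65), np.float64(0.1334), np.float64(0.1337))]
ztop nan
scene far [(np.float64(-0.11), np.float64(0.7373), np.float64(0.738)), (np.float64(-0.08), np.float64(0.7387), np.float64(0.7403)), (np.float64(-0.05), np.float64(0.74), np.float64(0.7405)), (np.float64(-0.02), np.float64(0.7403), np.float64(0.7409)), (np.float64(0.01), np.float64(0.7409), np.float64(0.7419)), (np.float64(0.04), np.float64(0.7414), np.float64(0.7419)), (np.float64(0.07), np.float64(0.7414), np.float64(0.7422)), (np.float64(0.1), np.float64(0.7418), np.float64(0.7422)), (np.float64(0.13), np.float64(0.7418), np.float64(0.7432)), (np.float64(0.16), np.float64(0.7414), np.float64(0.7421))]
scene left [(np.float64(0.56), np.float64(0.1538), np.float64(0.1562)), (np.float64(0.59), np.float64(0.1563), np.float64(0.1566)), (np.float64(0.62), np.float64(0.1555), np.float64(0.1565)), (np.float64(0.65), np.float64(0.1559), np.float64(0.1564)), (np.float64(0.68), np.float64(0.1562), np.float64(0.1568)), (np.float64(0.71), np.float64(0.1552), np.float64(0.1566))]
ztop 0.03810167117671593
stop [0.1505 0.1511 0.1855 0.1862] [0.6933 0.7483]
railX [0.7384 0.7392 0.7575 0.7579]
screen_far_left 0.74 0.7399197948967196 0.15655535995446374
screen_far_right 0.58 0.7306415100864636 -0.11037497147689988
stop 0.95 0.7578997400677912 0.15676107594101524
```

Run:
```python
import cv2
im=cv2.imread('pics/chk_scene.png'); cv2.imwrite('pics/c4.png',cv2.resize(im[225:355,200:370],(784,600),interpolation=cv2.INTER_CUBIC))
```

```text
(no output)
```

View pics/c4.png

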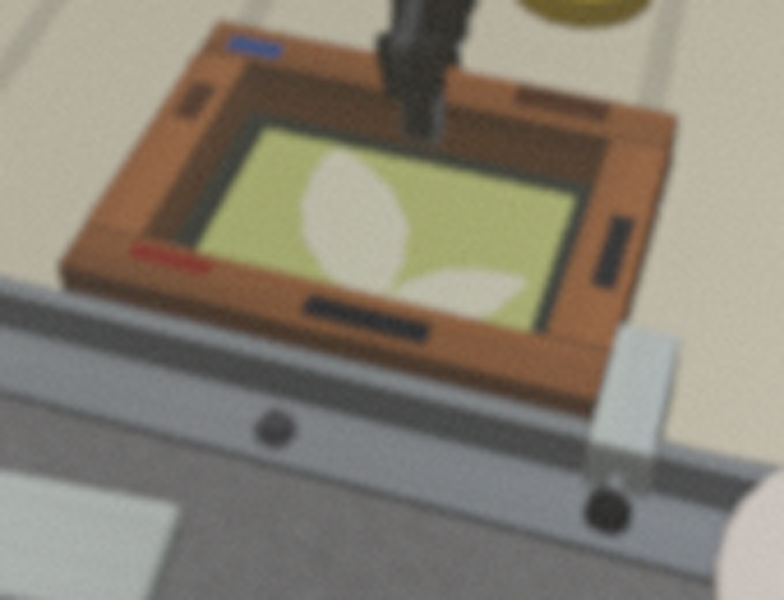

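```bash
python3 -m crank '[[255,0.1,-0.1,0,0,0,0.005],[255,0.2,-0.2,0,0,0,0.01],[255,0.3,-0.25,0,0,0,0.014],[255,0.4,-0.25,0,0,0,0.014],[255,0.5,-0.25,0,0,0,0.014],[255,0.6,-0.25,0,0,0,0.014],[255,0.7,-0.25,0,0,0,0.014],[255,0.8,-0.25,0,0,0,0.014],[255,0.9,-0.25,0,0,0,0.014],[255,0.9,-0.25,0,0,0,0.014]]'; sed -i 's/Y<.157)&(Y>-.2)/Y<.159)\&(Y>-.2)/' chk.py; python3 -W ignore chk.py
```

```text
clock: 21.1
eef_pos: [0.561, 0.0051, 0.0225]
ee_rot: [-0.002, 0.714, 0.7, -0.006]
force: [-16.3, -13.1, 6.6]
grip_width: 0.0294
grasp_force: 62.7
[0.561  0.0051 0.0225] [-16.328  -13.1064   6.6147]
wrist far []
wrist left [(np.float64(0.56), np.float64(0.1288), np.float64(0.1303)), (np.float64(0.59), np.float64(0.1311), np.float64(0.1314)), (np.float64(0.62), np.float64(0.1316), np.float64(0.1319)), (np.float64(0.65), np.float64(0.1319), np.float64(0.1322))]
ztop nan
scene far [(np.float64(-0.11), np.float64(0.7391), np.float64(0.7393)), (np.float64(-0.08), np.float64(0.7433), np.float64(0.7455)), (np.float64(-0.05), np.float64(0.7457), np.float64(0.7459)), (np.float64(-0.02), np.float64(0.7448), np.float64(0.7454)), (np.float64(0.01), np.float64(0.7455), np.float64(0.7457)), (np.float64(0.04), np.float64(0.7449), np.float64(0.7457)), (np.float64(0.07), np.float64(0.7452), np.float64(0.7456)), (np.float64(0.1), np.float64(0.7452), np.float64(0.7457)), (np.float64(0.13), np.float64(0.7449), np.float64(0.7457)), (np.float64(0.16), np.float64(0.7435), np.float64(0.7449))]
scene left [(np.float64(0.56), np.float64(0.154), np.float64(0.1566)), (np.float64(0.59), np.float64(0.1567), np.float64(0.1571)), (np.float64(0.62), np.float64(0.1572), np.float64(0.1577)), (np.float64(0.65), np.float64(0.1566), np.float64(0.1579)), (np.float64(0.68), np.float64(0.1575), np.float64(0.158)), (np.float64(0.71), np.float64(0.1573), np.float64(0.1584))]
ztop 0.03798641591655282
stop [0.1503 0.151  0.1857 0.1863] [0.6942 0.7491]
railX [0.7437 0.7444 0.7574 0.758 ]
screen_far_left 0.92 0.7479632032992425 0.1595054099453329
screen_far_right 0.64 0.7353039173791951 -0.10739361159980071
stop 0.71 0.748337183626572 0.1605109318717308
```

```bash
python3 -m crank '[[255,0.05,0,0,0,0,-0.004],[255,0.1,0,0,0,0,-0.008],[255,0.2,0,-0.05,0,0,-0.012],[255,0.3,0,-0.1,0,0,-0.014],[255,0.4,0,-0.15,0,0,-0.014],[255,0.5,0,-0.2,0,0,-0.014],[255,0.5,0,-0.2,0,0,-0.014],[255,0.5,0,-0.2,0,0,-0.014],[255,0.5,0,-0.2,0,0,-0.014],[255,0.5,0,-0.2,0,0,-0.014]]'; sed -i 's/abs(z-.0375)<.0035)&(D>0)&(X<.746)/abs(z-.0385)<.0025)\&(D>0)\&(X<.753)/' chk.py; python3 -W ignore chk.py
```

```text
clock: 22.5
eef_pos: [0.562, 0.0061, 0.0221]
ee_rot: [-0.004, 0.718, 0.696, -0.009]
force: [-32.4, -10.1, 38.5]
grip_width: 0.0288
grasp_force: 67.6
[0.562  0.0061 0.0221] [-32.3794 -10.0587  38.547 ]
wrist far []
wrist left [(np.float64(0.56), np.float64(0.1297), np.float64(0.1312)), (np.float64(0.59), np.float64(0.1317), np.float64(0.1319)), (np.float64(0.62), np.float64(0.1319), np.float64(0.1321)), (np.float64(0.65), np.float64(0.132), np.float64(0.1322))]
ztop nan
scene far [(np.float64(-0.11), np.float64(0.7416), np.float64(0.7427)), (np.float64(-0.08), np.float64(0.7453), np.float64(0.7465)), (np.float64(-0.05), np.float64(0.7459), np.float64(0.7467)), (np.float64(-0.02), np.float64(0.7462), np.float64(0.7468)), (np.float64(0.01), np.float64(0.7466), np.float64(0.7469)), (np.float64(0.04), np.float64(0.7477), np.float64(0.748)), (np.float64(0.07), np.float64(0.7463), np.float64(0.7466)), (np.float64(0.1), np.float64(0.7458), np.float64(0.7479)), (np.float64(0.13), np.float64(0.7448), np.float64(0.7464)), (np.float64(0.16), np.float64(0.7445), np.float64(0.7461))]
scene left [(np.float64(0.56), np.float64(0.1556), np.float64(0.1579)), (np.float64(0.59), np.float64(0.1576), np.float64(0.1583)), (np.float64(0.62), np.float64(0.1572), np.float64(0.1581)), (np.float64(0.65), np.float64(0.1574), np.float64(0.1581)), (np.float64(0.68), np.float64(0.1576), np.float64(0.1584)), (np.float64(0.71), np.float64(0.1576), np.float64(0.1586))]
ztop 0.03806480328597616
stop [0.1505 0.1514 0.1857 0.1863] [0.6932 0.749 ]
railX [0.7447 0.7452 0.7573 0.7578]
screen_far_left 0.95 0.7480985348835416 0.1556380633479652
screen_far_right 0.61 0.7293728012990155 -0.11568293912480991
stop 0.63 0.7463944318325503 0.1569624875106404
```

Run:
```python
from h import *
im=cv2.imread('pics/chk_scene.png'); cv2.imwrite('pics/c5.png',cv2.resize(im[180:360,190:480],(800,496),interpolation=cv2.INTER_CUBIC))
for a in arm.landmark_of('scene','tape_roll')[:1]: print(a['p'],ray('scene',a['position'][0]*560,a['position'][1]*420,0))
```

```text
0.66 [0.39720106 0.07429339 0.        ]
```

View pics/c5.png

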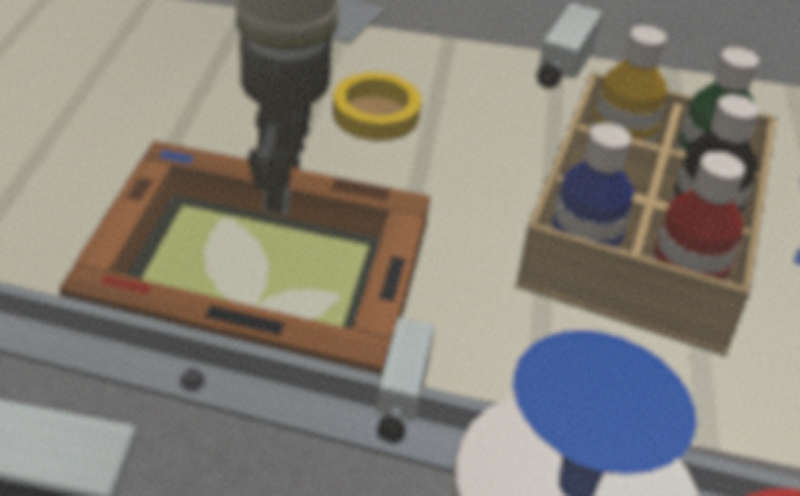

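The picture shows the screen against the rail with its left end at the stop (about (390,350)). Both bottles are upright in the crate, and the tape roll is in place.

```bash
python3 -c "
from plant import arm
s=arm.state(); print(s['force'],s['eef_pos'],s['clock']); print(arm.close_job())"
```

```text
[-32.85843083  -9.46417445  38.441593  ] [0.56202106 0.00608104 0.02213243] 22.95
the job is handed in; nothing more can be done
None
```

The job is handed in at about 23 s: both bottles stand upright in crate cells, and the screen measures flush along the rail and snug against the stop to within about 1 mm. The arm still holds it with about 33 N towards the rail and 38 N down; the judge's result was not shown.

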